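# Seat the weld tab under the jig lip and hold it home

### The arm

A 6-joint arm with a two-finger parallel gripper is mounted at the origin on the work surface. World frame = base frame: x ahead of the robot, y to its left, z up, the work surface at z = 0. Lengths are in m, angles in rad, forces in N, time in s.
With the tool pointing down it reaches from about 0.35 to 0.975 m from the base axis. Payload 4.9 kg.
Tool frame: the origin (TCP) lies midway between the tips of the shut fingers; the grasp point (between the pads) lies ctrl.tcp_to_grasp behind it (ctrl.tcp_to_grasp is the distance from the TCP to the grasp point, in m); z points along the fingers, y is the direction in which the jaws open and shut (so a half turn about z gives the same grasp; the last joint's range is limited). The gripper opens to 85 mm and grips with 20 to 120 N. Pads are 22 mm wide; open, the fingers measure 114 mm over their backs; the gripper's body (76 mm by 85 mm) begins 54 mm behind the grasp point. The pads swing forward as they close: fully open they stand 13 mm farther back than shut.
Start: joints at [-1.299, 0.053, 1.613, -0, 1.476, -0.119], TCP at [0.238, -0.578, 0.231] pointing down, gripper open.
Joint ranges: [-3.01, 3.01], [-1.01, 2.22], [0.06, 2.58], [-1.02, 4.17], [0.09, 2.62], [-3.14, 3.14]. Speed limits (rad/s): [2.57, 2.57, 3.14, 3.14, 3.14, 3.14].

### API

Orientations are given as a rotation vector (axis times angle).
In Python, from station import ctrl, get_image, calibration, finish_job, models gives the robot as it stands.
- The arm moves only by the shell command python3 -m creep 'ROWS' [FORCE]. ROWS is JSON, a list of rows, each a list of 7 numbers: the opening, from 0 (shut) to 1 (fully open), then the shift along the tool's x, y, z in m, then the turn, a rotation vector about the tool's x, y, z in degrees. A call has 1 to 20 rows; each row shifts and turns the commanded pose from where the row before left it, along the tool's axes as they then stand; what a row does not reach is not made up. A row lasts 1/10 s, in which the tool goes at most 50 mm and 8.59 degrees, less where a joint would pass 70% of its speed; a pose out of reach is approached as far as the arm can. A call with a gripper value outside its range is refused whole. The fingers move at their own pace and stop on an object; FORCE is the grip in N (left out, the last holds). Time passes only in rows, so rows that do not move let the fingers close. It gives the time, the measured TCP pose, the force and the opening at its end, in the units of the state.
- ctrl.get_obs(): the state, without advancing time (a new reading comes with each control period).
- get_image(name): name is "scene" or "top"; returns the picture (420x560x3 uint8, red, green, blue); there is no depth.
- calibration(name): a dict with "mtx" (3x3 intrinsics, pixels), "k1" (the pictures are not rectified: a ray, as slopes to the right and down, at radius r is drawn at 1 + k1 r^2 times it, then the intrinsics apply), "R" (3x3) and "t" (3): a world point X has camera coordinates R X + t. Camera axes: x right, y down, z forward; pixel columns grow to the right and rows downward; lengths in m; the calibration is good to about 2 mm. A picture is of the moment at which its call begins. calibration takes no time and is no camera call.
- finish_job(): hands the job in, once; it reports no verdict.
Trained networks look in the newest picture that a camera, given by its name, has taken for a name from the list of things; names that differ only in an ending like _2 or _b are one class to them, and where a whole thing is asked for, a point or a joint stands for the part that bears it (a point fixed in the world has none). Each returns a list of dicts, best first, with "conf" (0 to 1); they miss things now and then, are a little off and sometimes report something else, mostly with a low value. They report only what shows in the picture. A call takes as long as a camera call. They do not tell look-alikes from the thing itself.
- models.search_frame(camera, name): "extent" ([left, top, right, bottom] in pixels, round what is visible of it).
The state is a dict: "t": time; "q": joint angles; "dq": joint speeds; "effort": joint torques, N m; "tool_pos": TCP position; "tool_rot": TCP orientation; "contact_force": force on the tool from outside, world axes, zero at the start; "wrist_torque": the same for the moment, N m; "opening": finger opening in m.
Only numpy, scipy, OpenCV 4.12 (cv2) and the standard library are available. Lean on these libraries where they do the work, as an engineer would, in place of code of your own. Each camera call takes 0.05 s, during which the arm holds its last target. There are 200 camera calls.

### The job

Pick up the weld tab (the small steel plate with the square-tube stub standing on it) by its stub and lay it flat and square in the open part of the jig's pocket, with the end farther from the stub towards the overhanging lip. Then, keeping it flat, slide it in under the lip against the sprung plunger until it is fully home against the stop. Finish while still holding it by the stub and pressing it home, as if for tack welding: do not let go at the end, and leave the other things on the table where they lie.

Things in the scene. Friction and masses are not known exactly. Their poses are not given: they have to be found in the camera images.
- tab: Weld tab, bare steel, about 0.36 kg, loose: plate 100 long (x) x 50 wide (y) x 8 thick with one round hole, and a square-tube stub 30 x 30, 45 high, standing on it, square to its edges. Origin: centre of the plate's underside; x runs along the plate to the plain (hole) end, z up. The stub's axis is 20 mm from the origin on the -x side; its top 53 above the underside.
- tab_stub (a point): Middle of the stub's open top, 53 mm above the plate's underside, 20 mm behind the plate's centre; axes as tab.
- tab_nose (a point): Middle of the lower edge of the tab's plain end (the end that goes under the lip), 50 mm ahead of the plate's centre; axes as tab.
- jig: Steel weld jig fixed to the table, 174 x 84, a pocket between two rails. Origin: underside, below the middle of the pocket's open part; x is the slide direction, towards the lip; z up. Pocket floor 8 mm above the table; pocket 53 wide between the rails, which stand 11 above the floor, their upper 5 mm bevelled to a mouth 61 wide. A tab laid mid-way in the open part slides 28 mm to be home.
- jig_nest (a point): Middle of the open part of the pocket, on its floor (8 mm above jig); axes as jig. The open part is 112 long (x from -56 to +56 here), closed at the near end by a wall 8 high, and ends at the far end where the lip begins. Lay the tab's centre here. The tab slides on it with a friction coefficient of about 0.3.
- jig_stop (a point): Middle of the foot of the solid stop under the lip, on the pocket floor, 78 mm along x from jig_nest; axes as jig. The tab's nose meets it when home.
- jig_lip (a point): Middle of the upper front edge of the lip, a steel plate 6 thick across the jig's whole width, 56 mm along x from jig_nest; axes as jig. Its underside is 11 mm above the pocket floor (3 above a seated tab), its top 25 above the table. Under it the pocket runs on 22 mm to the stop.
- plunger (a joint): Spring plunger in the jig, a brass block 28 wide under the lip, ahead of the stop; its rod with a nut sticks out behind the jig. 0 m = out (its face 8 mm before the stop), 0.008 m = pressed flush with the stop (home). It pushes back with 3 N at first and 7 N at home, and pushes the tab out again when let go; beyond home the stop is rigid.
- link: Bystander: flat steel plate 120 x 50 x 8 with three holes and no stub; origin at the centre of its underside, x along it.
- bushing_a: Bystander: upright steel tube 38 across, 45 high; origin at the centre of its underside.
- bushing_b: Bystander: another such tube.
- mallet: Bystander: mallet lying beyond the jig, handle to its -x; origin on the table below its middle.
There are look-alikes about, which are no part of the job. Leave any red look-alike of the tab alone.

How it is judged:
By the outcome, as a careful person would: the job done as asked, in the order asked, and still so for the second after the job is handed in, while the arm keeps its last pose, push and grip.
It also fails if it takes over 40 s, if anything falls off the work surface, if the arm or the gripper's body presses on something with over 40 N, if the wrist force passes 120 N, or if a joint passes its speed limit or range.

## Working session

There is one attempt and no reset: what is moved stays moved. The work goes in short steps, Python scripts to look and compute and a shell command to move; the robot and the scene stay as the last step left them, time stands still between calls to the robot, and variables do not carry over. Pictures are saved under pics/ and viewed, about 8 in all and at most 12, crops included, and the job is handed in when it is done.

```bash
mkdir -p pics; ls; cat > h.py <<'E'
import numpy as np, cv2
from station import ctrl, get_image, calibration, finish_job, models
from scipy.spatial.transform import Rotation as Ro
def pix(cam,X):
    c=calibration(cam);P=np.atleast_2d(X)@np.array(c["R"]).T+c["t"]
    s=P[:,:2]/P[:,2:];s=s*(1+c["k1"]*(s**2).sum(1,keepdims=True))
    m=np.array(c["mtx"]);return s@m[:2,:2].T+m[:2,2]
def world(cam,uv,z):
    c=calibration(cam);m=np.array(c["mtx"]);d=(np.atleast_2d(uv)-m[:2,2])@np.linalg.inv(m[:2,:2]).T
    s=d.copy()
    for _ in range(20): s=d/(1+c["k1"]*(s**2).sum(1,keepdims=True))
    R=np.array(c["R"]);r=np.c_[s,np.ones(len(s))]@R;o=-R.T@np.array(c["t"])
    return o+r*((z-o[2])/r[:,2])[:,None]
def save(im,name,box=None,k=1):
    if box: im=im[box[1]:box[3],box[0]:box[2]]
    cv2.imwrite("pics/"+name+".png",cv2.resize(im[:,:,::-1],None,fx=k,fy=k,interpolation=cv2.INTER_CUBIC))
E
python3 - <<'E'
from h import *
a=get_image("top");b=get_image("scene")
save(a,"top0",None,1.42);save(b,"scene0",None,1.42)
np.save("top0.npy",a);np.save("scene0.npy",b)
for cam in("top","scene"):
  c=calibration(cam);print(cam,-np.array(c["R"]).T@c["t"],np.array(c["mtx"])[0,0],c["k1"])
  for n in("tab","jig","link","bushing_a","mallet"):
    print(n,[(np.round(d["extent"]).tolist(),round(d["conf"],2)) for d in models.search_frame(cam,n)])
o=ctrl.get_obs();print(o["tool_pos"],o["tool_rot"],o["opening"],ctrl.tcp_to_grasp,o["t"])
E
```

```text
pics
top [0.19375303 0.00808002 1.65747053] 545.9118283049086 0.0027013156780820394
tab [([355.0, 213.0, 382.0, 251.0], 0.87), ([398.0, 222.0, 436.0, 252.0], 0.64), ([326.0, 253.0, 342.0, 291.0], 0.63)]
jig [([223.0, 188.0, 268.0, 246.0], 0.57)]
link [([300.0, 199.0, 323.0, 237.0], 0.84)]
bushing_a [([288.0, 155.0, 304.0, 167.0], 0.44)]
mallet [([132.0, 170.0, 162.0, 253.0], 0.75)]
scene [1.28806362 0.41845827 0.61602083] 410.1769802982778 -0.07080072323134268
tab [([238.0, 162.0, 268.0, 191.0], 0.95), ([156.0, 162.0, 177.0, 184.0], 0.68), ([189.0, 172.0, 214.0, 203.0], 0.65)]
jig [([273.0, 211.0, 348.0, 263.0], 0.6)]
link [([213.0, 202.0, 255.0, 229.0], 0.7)]
bushing_a [([210.0, 237.0, 228.0, 262.0], 0.74), ([155.0, 216.0, 170.0, 237.0], 0.6)]
mallet [([402.0, 242.0, 455.0, 334.0], 0.65)]
[ 0.23807843 -0.57786358  0.23131851] [-3.08181634e+00 -6.09912708e-01 -1.47669991e-05] 0.08540494006773525 0.0187 0.6
```

View pics/top0.png

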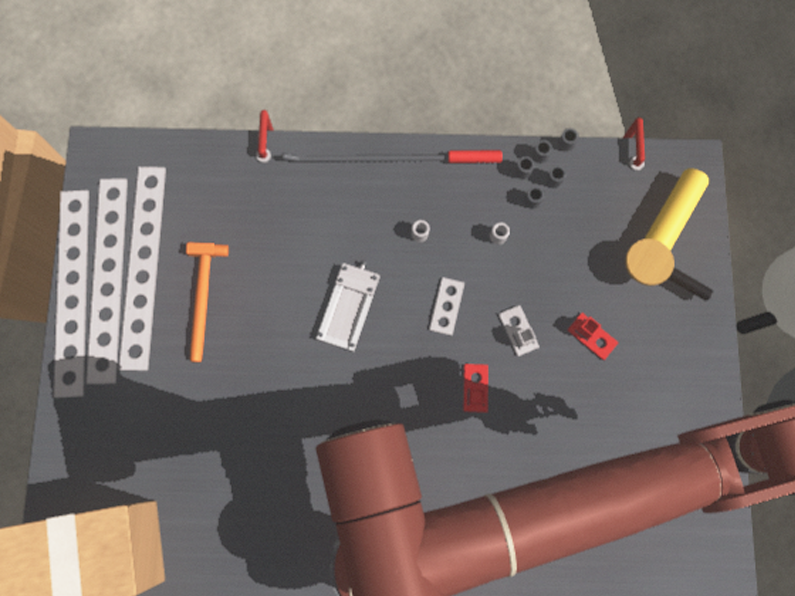

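View pics/scene0.png

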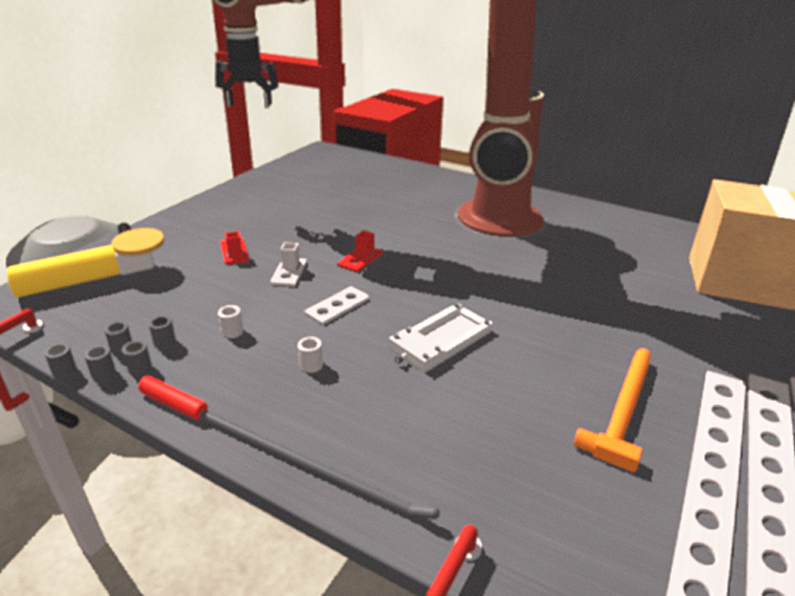

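Top view (native px): the tab candidates are red at (418,237), red at (335,272) and bare steel with a stub at (366,232). The steel one fits. The jig is at (246,217), with its rod and lip end towards the top at (254,187). I'll confirm with an enlarged crop.

```bash
python3 - <<'E'
from h import *
a=np.load("top0.npy");
j=cv2.resize(a[182:250,218:274],None,fx=8,fy=8,interpolation=cv2.INTER_CUBIC)
t=cv2.resize(a[210:253,348:388],None,fx=8,fy=8,interpolation=cv2.INTER_CUBIC)
im=np.zeros((544,780,3),np.uint8);im[:544,:448]=j;im[:344,455:775]=t
cv2.imwrite("pics/crop1.png",im[:,:,::-1])
E
```

```text
(no output)
```

View pics/crop1.png

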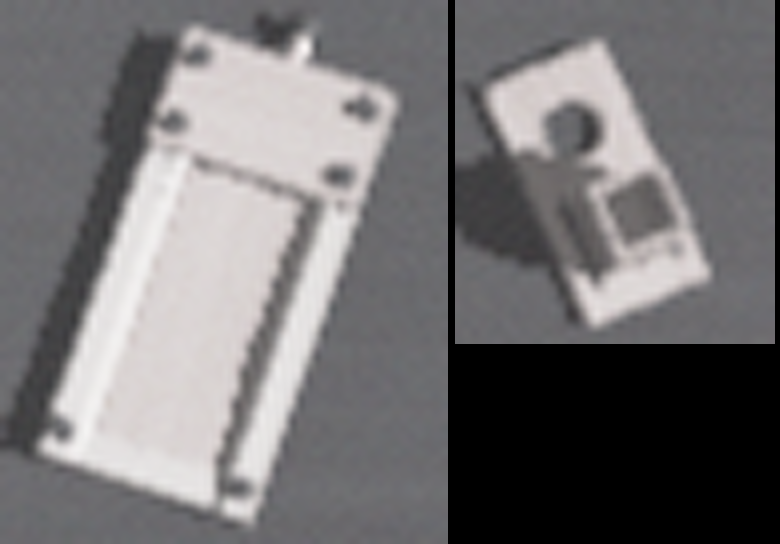

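The crop shows a bare-steel tab with plate corners at crop (483,88), (605,40), (710,275), (592,328). The hole end is up-left and the stub top is at (640,210). The jig's lip end is at the top, with outer corners (187,28), (400,97), (255,522), (38,448).

```bash
cat > fit.py <<'E'
from h import *
from scipy.optimize import least_squares
def fit(model,uv,g,cam="top"):
    model=np.array(model,float)/1000
    T=lambda p:np.c_[model[:,:2]@np.array([[np.cos(p[2]),np.sin(p[2])],[-np.sin(p[2]),np.cos(p[2])]])+p[:2],model[:,2]]
    r=least_squares(lambda p:(pix(cam,T(p))-uv).ravel(),g)
    return r.x,r.fun.reshape(-1,2)
E
python3 - <<'E'
from fit import *
c=lambda L,o:(np.array(L,float)+.5)/8-.5+o
tp=c(np.array([[483,88],[605,40],[710,275],[592,328],[640,210]])-[455,0],[348,210])
jp=c([[187,28],[400,97],[255,522],[38,448]],[218,182])
p,r=fit([[50,25,8],[50,-25,8],[-50,-25,8],[-50,25,8],[-20,0,53]],tp,[.5,-.3,.3]);print("tab",p,np.degrees(p[2]),r.round(1).tolist())
q,r=fit([[110,42,25],[110,-42,25],[-64,-42,19],[-64,42,19]],jp,[.5,0,-.3]);print("jig",q,np.degrees(q[2]),r.round(1).tolist())
f=lambda p,x:p[:2]+x*np.array([np.cos(p[2]),np.sin(p[2])])
print("stub",f(p,-.02),"stub goal(nest)",f(q,-.02))
# cross-check in scene
P=np.r_[f(p,-.02),.053];J=np.r_[f(q,.056),.025];N=np.r_[f(q,-.064),.019]
print(pix("scene",[P,J,N])*1.42)
o=ctrl.get_obs();R=Ro.from_rotvec(o["tool_rot"]);print(R.as_matrix().round(3))
E
```

```text
tab [ 0.49075984 -0.27757429  0.40915166] 23.442663289530685 [[0.2, -0.0], [-0.3, -0.0], [0.1, 0.3], [-0.0, -0.2], [-0.0, -0.0]]
jig [ 0.51077225  0.09885199 -0.30239939] -17.32620851211989 [[0.5, -0.1], [-0.4, -0.3], [-0.6, -0.1], [0.4, 0.5]]
stub [ 0.47241067 -0.28553091] stub goal(nest) [0.49167975 0.10480822]
[[288.01027396 245.48149309]
 [426.86006898 335.07546391]
 [472.55592815 311.5654577 ]]
[[ 0.925  0.381  0.   ]
 [ 0.381 -0.925  0.   ]
 [ 0.    -0.    -1.   ]]
```

The fit agrees with the sizes to under 1 px, and the scene projection matches the stub. I'm moving above the stub.

```bash
python3 -m creep '[[1,0.0328,-0.0181,0.01,0,0,-1],[1,0.0328,-0.0181,0.01,0,0,0],[1,0.0328,-0.0181,0.01,0,0,0],[1,0.0328,-0.0181,0.01,0,0,0],[1,0.0328,-0.0181,0.01,0,0,0],[1,0.0328,-0.0181,0.01,0,0,0],[1,0.0328,-0.0181,0.01,0,0,0],[1,0.0328,-0.0181,0.01,0,0,0],[1,0.0328,-0.0181,0.01,0,0,0],[1,0.0328,-0.0181,0.01,0,0,0],[1,0,0,0,0,0,0],[1,0,0,0,0,0,0]]' 60
cat > st.py <<'E'
from h import *
import sys
gx,gy,yaw=map(float,sys.argv[1:4])
o=ctrl.get_obs();R=Ro.from_rotvec(o["tool_rot"]).as_matrix();d=np.array([gx,gy,0])-o["tool_pos"];d[2]=0
print("t",o["t"],"pos",o["tool_pos"].round(4),"yaw",np.degrees(np.arctan2(R[1,0],R[0,0])).round(2),"tilt",R[:,2].round(4),"F",np.round(o["contact_force"],1),"M",np.round(o["wrist_torque"],2),"open",round(o["opening"],4))
print("tool shift to goal",(R.T@d).round(4),"tool z turn",round(-(yaw-np.degrees(np.arctan2(R[1,0],R[0,0]))),2))
E
python3 st.py .4724 -.2855 23.4
python3 - <<'E'
from h import *
a=get_image("scene");o=ctrl.get_obs();print(pix("scene",o["tool_pos"]))
save(a,"s1",(190,110,300,200),7)
E
```

```text
t: 1.8
tool_pos: [0.468, -0.2814, 0.1312]
tool_rot: [3.076, 0.64, -0.001]
contact_force: [-0.6, -0.0, -0.3]
opening: 0.0854
t 1.8 pos [ 0.468  -0.2814  0.1312] yaw 23.5 tilt [-5.e-04 -2.e-04 -1.e+00] F [-0.6 -0.  -0.3] M [-0.02 -0.04  0.02] open 0.0854
tool shift to goal [ 0.0025  0.0055 -0.    ] tool z turn 0.1
[[202.69933405 147.83014851]]
```

View pics/s1.png

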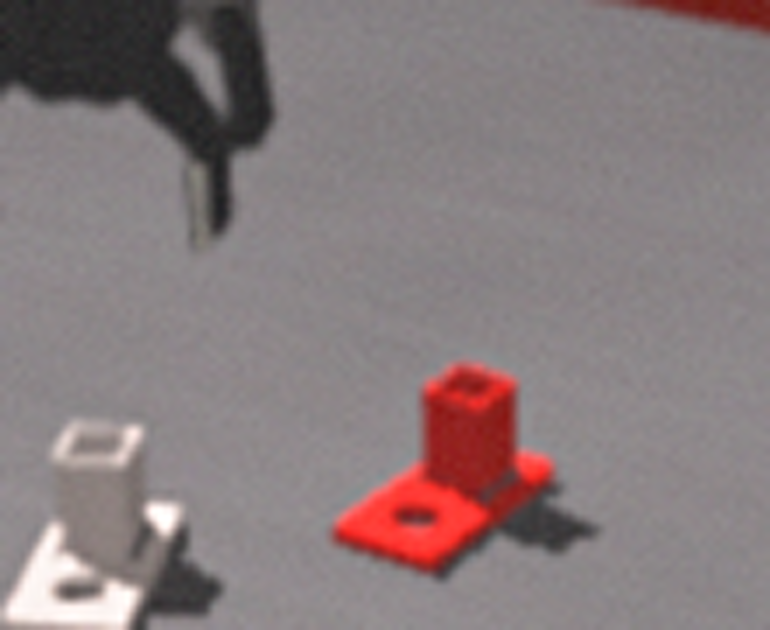

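The scene crop shows the gripper open at native (219,142), with the steel tab's stub top at (204,173). The red one stands well aside. I'll descend and grip.

```bash
python3 -m creep '[[1,0.0025,0.0055,0,0,0,0],[1,0,0,0.03,0,0,0],[1,0,0,0.03,0,0,0],[1,0,0,0.025,0,0,0],[1,0,0,0.015,0,0,0],[1,0,0,0.014,0,0,0],[1,0,0,0,0,0,0],[0,0,0,0,0,0,0],[0,0,0,0,0,0,0],[0,0,0,0,0,0,0],[0,0,0,0,0,0,0],[0,0,0,0,0,0,0],[0,0,0,0,0,0,0]]' 60; python3 st.py .4724 -.2855 23.4
```

```text
t: 3.15
tool_pos: [0.4729, -0.2864, 0.0184]
tool_rot: [3.075, 0.637, 0.002]
contact_force: [-1.5, 0.3, 6.0]
opening: 0.0292
t 3.15 pos [ 0.4729 -0.2864  0.0184] yaw 23.4 tilt [ 1.2e-03 -8.0e-04 -1.0e+00] F [-1.5  0.3  6. ] M [0.34 0.15 0.05] open 0.0292
tool shift to goal [-0.0001 -0.001  -0.    ] tool z turn -0.0
```

```bash
python3 -m creep '[[0,0,0,-0.03,0,0,0],[0,0,0,-0.04,0,0,0],[0,0,0,-0.04,0,0,0],[0,0.0144,-0.0293,0,0,0,0],[0,0.0144,-0.0293,0,0,0,0],[0,0.0144,-0.0293,0,0,0,0],[0,0.0144,-0.0293,0,0,0,0],[0,0.0144,-0.0293,0,0,0,0],[0,0.0144,-0.0293,0,0,0,0],[0,0.0144,-0.0293,0,0,0,0],[0,0.0144,-0.0293,0,0,0,0],[0,0.0144,-0.0293,0,0,0,0],[0,0.0144,-0.0293,0,0,0,0],[0,0.0144,-0.0293,0,0,0,0],[0,0.0144,-0.0293,0,0,0,0],[0,0,0,0,0,0,8.2],[0,0,0,0,0,0,8.2],[0,0,0,0,0,0,8.2],[0,0,0,0,0,0,8.2],[0,0,0,0,0,0,7.9]]'; python3 -m creep '[[0,0,0,0,0,0,0],[0,0,0,0,0,0,0],[0,0,0,0,0,0,0]]';python3 st.py .4917 .1048 -17.3
python3 - <<'E'
from h import *
a=get_image("scene");save(a,"s2",(250,130,370,270),4)
a=get_image("top");save(a,"t2",(200,160,320,270),5)
E
cd pics; python3 -c "
import cv2,numpy as np
a=cv2.imread('s2.png');b=cv2.imread('t2.png');b=cv2.resize(b,(320,300));m=np.zeros((560,800,3),np.uint8);m[:,:480]=a;m[:300,480:]=b;cv2.imwrite('c2.png',m)"
```

```text
t: 5.15
tool_pos: [0.4901, 0.1053, 0.1257]
tool_rot: [3.104, -0.481, -0.004]
contact_force: [0.5, -0.3, -4.2]
opening: 0.0292
t: 5.45
tool_pos: [0.4908, 0.1053, 0.1267]
tool_rot: [3.106, -0.47, -0.002]
contact_force: [-0.2, -0.3, -3.1]
opening: 0.0294
t 5.45 pos [0.4908 0.1053 0.1267] yaw -17.2 tilt [-0.001 -0.    -1.   ] F [-0.2 -0.3 -3.1] M [-0.02 -0.01 -0.01] open 0.0294
tool shift to goal [ 0.001   0.0002 -0.    ] tool z turn 0.1
```

View pics/c2.png

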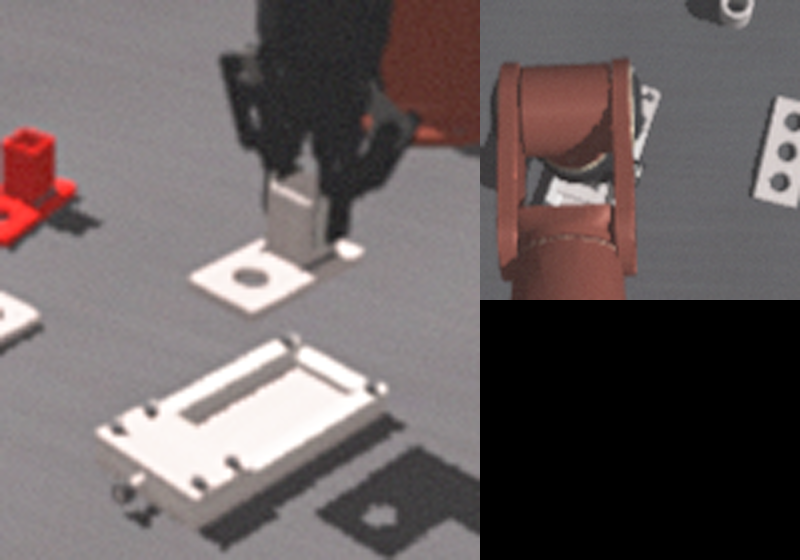

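The tab is held level above the jig: nose corners at crop (190,278) and (252,312), hole towards the lip. The jig lies below it with corners (97,432), (195,505), (290,338), (387,388). I'll check the relative alignment numerically in the scene camera.

```bash
python3 - <<'E'
from fit import *
c=lambda L:(np.array(L,float)+.5)/4-.5+[250,130]
h=108.3
p,r=fit([[50,-25,8+h],[50,25,8+h],[-50,25,8+h]],c([[190,278],[252,311],[364,247]]),[.5,0.1,-.3],"scene");print("tab",p,np.degrees(p[2]),r.round(1).tolist())
q,r=fit([[110,-42,25],[110,42,25],[-64,-42,19],[-64,42,19]],c([[97,432],[195,505],[290,338],[387,388]]),[.5,0.1,-.3],"scene");print("jig",q,np.degrees(q[2]),r.round(1).tolist())
o=ctrl.get_obs()
print("tab by TCP", o["tool_pos"][:2]+.02*np.array([np.cos(-.3),np.sin(-.3)]))
E
```

```text
tab [ 0.50926129  0.0983362  -0.27440709] -15.722367946328298 [[-0.1, -0.4], [0.4, -0.2], [-0.3, 0.6]]
jig [ 0.51320848  0.10345952 -0.30062842] -17.22473964874855 [[-0.4, 0.6], [0.2, -0.9], [-0.2, -0.5], [0.3, 0.8]]
tab by TCP [0.51020183 0.09937598]
```

The two views disagree by about 5 mm in y for the jig. I'll overlay both hypotheses to decide.

```bash
python3 - <<'E'
from h import *
s=get_image("scene");np.save("s3.npy",s);a=np.load("top0.npy")
def ov(im,cam,box,k,poses):
    g=cv2.resize(im[box[1]:box[3],box[0]:box[2]],None,fx=k,fy=k,interpolation=cv2.INTER_CUBIC)
    for (x,y,w),col in poses:
        for L in ([[110,-42,25],[110,42,25],[56,42,25],[56,-42,25]],[[-64,-42,19],[-64,42,19],[56,42,19],[56,-42,19]],[[-64,-42,0],[-64,42,0],[110,42,0],[110,-42,0]],[[56,-26.5,8],[-56,-26.5,8],[-56,26.5,8],[56,26.5,8]]):
            L=np.array(L)/1000;c,n=np.cos(w),np.sin(w)
            P=np.c_[x+c*L[:,0]-n*L[:,1],y+n*L[:,0]+c*L[:,1],L[:,2]]
            u=(pix(cam,P)-box[:2]+.5)*k-.5
            cv2.polylines(g,[np.round(u*16).astype(int)],True,col,1,cv2.LINE_AA,4)
    return g
po=[((.5108,.0989,-.3024),(255,0,0)),((.5132,.1035,-.3006),(0,0,255))]
A=ov(s,"scene",(270,206,352,266),5.6,po);B=ov(a,"top",(220,182,272,250),6.4,po)
m=np.zeros((600,800,3),np.uint8);m[:A.shape[0],:A.shape[1]]=A;m[:B.shape[0],462:462+B.shape[1]]=B
cv2.imwrite("pics/ov.png",m[:,:,::-1])
E
```

```text
(no output)
```

View pics/ov.png

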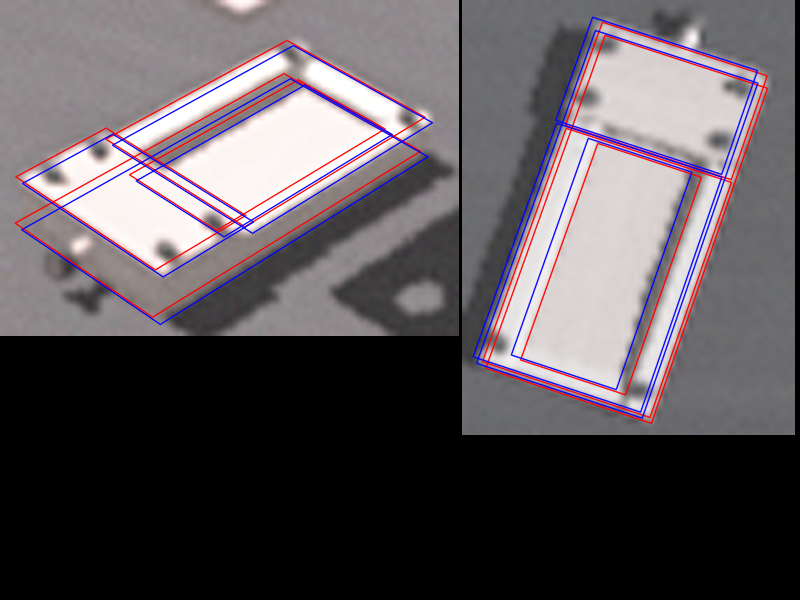

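Red (the top fit) matches the top view and blue (the scene fit) matches the scene view, so the calibration biases differ. I'll go down to just above the jig and compare tab and jig in the same picture, where the bias cancels.

```bash
python3 -m creep '[[0,0,0.002,0.02,0,0,0],[0,0,-0.004,0.025,0,0,0],[0,0,0,0.02,0,0,0],[0,0,0,0.008,0,0,0],[0,0,0,0,0,0,0],[0,0,0,0,0,0,0]]';python3 st.py .4917 .1048 -17.3
python3 - <<'E'
from h import *
s=get_image("scene");np.save("s4.npy",s);save(s,"s4",(270,180,360,266),7)
E
```

```text
t: 6.2
tool_pos: [0.4926, 0.1073, 0.0552]
tool_rot: [-3.106, 0.472, -0.002]
contact_force: [-0.4, 0.5, -3.5]
opening: 0.0294
t 6.2 pos [0.4926 0.1073 0.0552] yaw -17.3 tilt [ 1.4e-03  1.0e-04 -1.0e+00] F [-0.4  0.5 -3.5] M [ 0.    0.08 -0.02] open 0.0294
tool shift to goal [-0.0001  0.0026 -0.    ] tool z turn 0.0
```

View pics/s4.png

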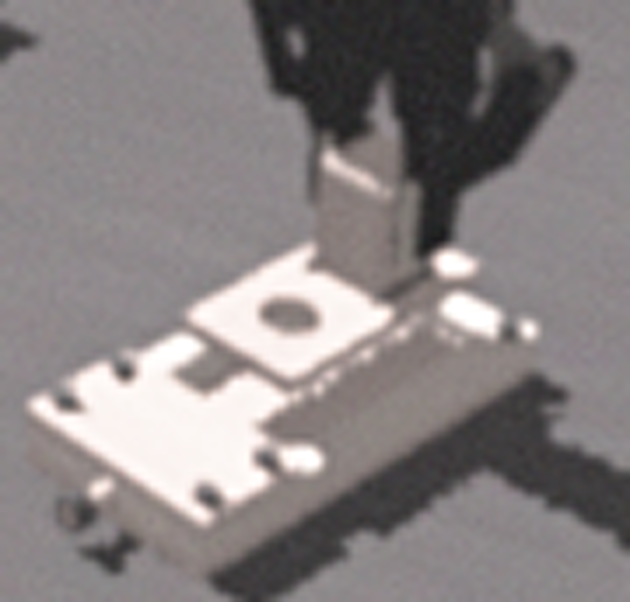

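The tab hovers over the pocket: nose corners at crop (187,317) and (295,382), rear-left corner (478,262). The jig lip corners are (28,405) and (205,523), and its near-end corner is (537,325).

```bash
python3 - <<'E'
from fit import *
c=lambda L:(np.array(L,float)+.5)/7-.5+[270,180]
h=36.8
p,r=fit([[50,-25,8+h],[50,25,8+h],[-50,25,8+h]],c([[187,317],[295,382],[478,262]]),[.5,0.1,-.3],"scene");print("tab",p,np.degrees(p[2]),r.round(1).tolist())
q,r=fit([[110,-42,25],[110,42,25],[-64,42,19]],c([[28,405],[205,523],[539,325]]),[.5,0.1,-.3],"scene");print("jig",q,np.degrees(q[2]),r.round(1).tolist())
o=ctrl.get_obs();t=o["tool_pos"][:2]+.02*np.array([np.cos(-.302),np.sin(-.302)])
print("tab by TCP",t)
R=np.array([[np.cos(-.302),np.sin(-.302)],[-np.sin(-.302),np.cos(-.302)]])
print("jig - tab in jig axes",R@(q[:2]-p[:2]))
E
```

```text
tab [ 0.51241982  0.10097434 -0.25915823] -14.848672767901403 [[-0.1, 0.1], [0.2, -0.3], [-0.1, 0.3]]
jig [ 0.50977429  0.1013901  -0.29104049] -16.675391461197524 [[0.1, 0.1], [0.1, -0.3], [-0.2, 0.3]]
tab by TCP [0.51207562 0.10134197]
jig - tab in jig axes [-0.00264946 -0.00038992]
```

The estimates spread over about ±3 mm sideways and the bevel catches ±5.5 mm. I'll shift 1 mm towards the middle, then lower gently and watch the forces.

```bash
python3 -m creep '[[0,-0.001,0.001,0.005,0,0,-0.2],[0,0,0,0.006,0,0,0],[0,0,0,0.004,0,0,0],[0,0,0,0,0,0,0],[0,0,0,0,0,0,0]]'; python3 st.py .4917 .1048 -17.3; python3 -m creep '[[0,0,0,0.002,0,0,0],[0,0,0,0.002,0,0,0],[0,0,0,0.001,0,0,0],[0,0,0,0,0,0,0],[0,0,0,0,0,0,0]]'; python3 st.py .4917 .1048 -17.3
```

```text
t: 6.75
tool_pos: [0.4904, 0.1066, 0.0391]
tool_rot: [3.107, -0.467, -0.001]
contact_force: [-0.1, 0.2, -2.6]
opening: 0.0294
t 6.75 pos [0.4904 0.1066 0.0391] yaw -17.11 tilt [-5.e-04 -0.e+00 -1.e+00] F [-0.1  0.2 -2.6] M [ 0.04  0.08 -0.01] open 0.0294
tool shift to goal [ 0.0017  0.0013 -0.    ] tool z turn 0.19
t: 7.25
tool_pos: [0.4906, 0.1066, 0.0343]
tool_rot: [-3.107, 0.467, 0.0]
contact_force: [-0.2, -0.1, -3.4]
opening: 0.029
t 7.25 pos [0.4906 0.1066 0.0343] yaw -17.11 tilt [-0.  0. -1.] F [-0.2 -0.1 -3.4] M [0.06 0.06 0.01] open 0.029
tool shift to goal [ 0.0016  0.0014 -0.    ] tool z turn 0.19
```

```bash
python3 -m creep '[[0,0,0,0.001,0,0,0],[0,0,0,0.001,0,0,0],[0,0,0,0.001,0,0,0],[0,0,0,0,0,0,0],[0,0,0,0,0,0,0]]'; python3 st.py .4917 .1048 -17.3;
```

```text
t: 7.75
tool_pos: [0.4914, 0.1071, 0.0321]
tool_rot: [-3.105, 0.467, -0.002]
contact_force: [0.7, 4.1, 2.1]
opening: 0.0292
t 7.75 pos [0.4914 0.1071 0.0321] yaw -17.12 tilt [ 0.0017  0.0011 -1.    ] F [0.7 4.1 2.1] M [ 0.71  0.04 -0.13] open 0.0292
tool shift to goal [ 0.001   0.0021 -0.    ] tool z turn 0.18
```

The −y rail's bevel is pushing the tab towards +y, which agrees with the scene camera. I'll yield about 1.5 mm that way and go on down.

```bash
python3 -m creep '[[0,0,-0.0015,0,0,0,0],[0,0,0,0,0,0,0],[0,0,0,0,0,0,0]]'; python3 st.py .4917 .1048 -17.3; python3 -m creep '[[0,0,0,0.001,0,0,0],[0,0,0,0.001,0,0,0],[0,0,0,0,0,0,0],[0,0,0,0,0,0,0]]'; python3 st.py .4917 .1048 -17.3;
```

```text
t: 8.05
tool_pos: [0.4908, 0.1077, 0.0308]
tool_rot: [3.106, -0.467, -0.0]
contact_force: [1.1, 1.1, -3.4]
opening: 0.0295
t 8.05 pos [0.4908 0.1077 0.0308] yaw -17.11 tilt [-3.e-04 -6.e-04 -1.e+00] F [ 1.1  1.1 -3.4] M [ 0.13 -0.22 -0.06] open 0.0295
tool shift to goal [0.0017 0.0025 0.    ] tool z turn 0.19
t: 8.45
tool_pos: [0.4909, 0.1078, 0.029]
tool_rot: [3.106, -0.467, -0.0]
contact_force: [1.8, -0.2, -4.2]
opening: 0.0295
t 8.45 pos [0.4909 0.1078 0.029 ] yaw -17.11 tilt [-4.e-04 -4.e-04 -1.e+00] F [ 1.8 -0.2 -4.2] M [-0.04 -0.12 -0.08] open 0.0295
tool shift to goal [0.0017 0.0026 0.    ] tool z turn 0.19
```

```bash
python3 -m creep '[[0,0.001,0,0.001,0,0,0],[0,0,0,0.001,0,0,0],[0,0,0,0.0005,0,0,0],[0,0,0,0,0,0,0],[0,0,0,0,0,0,0]]'; python3 st.py .4917 .1048 -17.3; python3 -m creep '[[0,0,0,0.0005,0,0,0],[0,0,0,0.0005,0,0,0],[0,0,0,0,0,0,0],[0,0,0,0,0,0,0]]'; python3 st.py .4917 .1048 -17.3;
```

```text
t: 8.95
tool_pos: [0.4918, 0.1077, 0.0267]
tool_rot: [3.107, -0.467, -0.001]
contact_force: [-0.8, -0.3, -2.9]
opening: 0.0293
t 8.95 pos [0.4918 0.1077 0.0267] yaw -17.1 tilt [-4.e-04 -1.e-04 -1.e+00] F [-0.8 -0.3 -2.9] M [-0.01  0.05  0.02] open 0.0293
tool shift to goal [0.0007 0.0028 0.    ] tool z turn 0.2
t: 9.35
tool_pos: [0.4924, 0.1077, 0.0265]
tool_rot: [-3.107, 0.467, -0.001]
contact_force: [-0.7, 0.0, 3.4]
opening: 0.0294
t 9.35 pos [0.4924 0.1077 0.0265] yaw -17.11 tilt [ 7.e-04 -0.e+00 -1.e+00] F [-0.7  0.   3.4] M [-0.16  0.32 -0.04] open 0.0294
tool shift to goal [ 0.0002  0.003  -0.    ] tool z turn 0.19
```

Floor contact came at exactly the expected height (TCP z 0.0265), with the lateral forces nil. Now the slide.

```bash
python3 -m creep '[[0,0.003,0,0,0,0,0],[0,0.004,0,0,0,0,0],[0,0.004,0,0,0,0,0],[0,0.003,0,0,0,0,0],[0,0,0,0,0,0,0],[0,0,0,0,0,0,0]]'; python3 st.py .5188 .0994 -17.3
```

```text
t: 9.95
tool_pos: [0.5067, 0.1034, 0.0265]
tool_rot: [-3.106, 0.467, -0.004]
contact_force: [1.5, -0.2, 4.8]
opening: 0.0294
t 9.95 pos [0.5067 0.1034 0.0265] yaw -17.11 tilt [ 2.8e-03 -2.0e-04 -1.0e+00] F [ 1.5 -0.2  4.8] M [-0.08 -0.08 -0.05] open 0.0294
tool shift to goal [0.0127 0.0003 0.    ] tool z turn 0.19
```

```bash
python3 -m creep '[[0,0.003,0,0,0,0,0],[0,0.003,0,0,0,0,0],[0,0.002,0,0,0,0,0],[0,0,0,0,0,0,0],[0,0,0,0,0,0,0]]'; python3 st.py .5188 .0994 -17.3;  python3 -m creep '[[0,0.002,0,0,0,0,0],[0,0.001,0,0,0,0,0],[0,0,0,0,0,0,0],[0,0,0,0,0,0,0]]'; python3 st.py .5188 .0994 -17.3
```

```text
t: 10.45
tool_pos: [0.5135, 0.1014, 0.0264]
tool_rot: [-3.106, 0.467, -0.001]
contact_force: [-1.1, 0.4, 6.7]
opening: 0.0294
t 10.45 pos [0.5135 0.1014 0.0264] yaw -17.11 tilt [ 8.e-04  2.e-04 -1.e+00] F [-1.1  0.4  6.7] M [0.04 0.35 0.  ] open 0.0294
tool shift to goal [0.0056 0.0003 0.    ] tool z turn 0.19
t: 10.85
tool_pos: [0.5154, 0.1008, 0.0265]
tool_rot: [-3.106, 0.467, 0.003]
contact_force: [-5.5, 1.3, 10.5]
opening: 0.0292
t 10.85 pos [0.5154 0.1008 0.0265] yaw -17.11 tilt [-1.6e-03  8.0e-04 -1.0e+00] F [-5.5  1.3 10.5] M [ 0.21  0.83 -0.02] open 0.0292
tool shift to goal [ 0.0036  0.0004 -0.    ] tool z turn 0.19
```

The plunger is engaged (about 5.6 N). I'll continue to the stop.

```bash
for i in 1; do python3 -m creep '[[0,0.0015,0,0,0,0,0],[0,0.0015,0,0,0,0,0],[0,0,0,0,0,0,0],[0,0,0,0,0,0,0]]'; done; python3 st.py .5188 .0994 -17.3;  python3 -m creep '[[0,0.0015,0,0,0,0,0],[0,0.0015,0,0,0,0,0],[0,0,0,0,0,0,0],[0,0,0,0,0,0,0]]'; python3 st.py .5188 .0994 -17.3
```

```text
t: 11.25
tool_pos: [0.5179, 0.1001, 0.0264]
tool_rot: [-3.106, 0.467, 0.004]
contact_force: [-7.0, 2.0, 10.6]
opening: 0.0293
t 11.25 pos [0.5179 0.1001 0.0264] yaw -17.12 tilt [-0.0027  0.0011 -1.    ] F [-7.   2.  10.6] M [ 0.25  0.93 -0.08] open 0.0293
tool shift to goal [ 0.0011  0.0004 -0.    ] tool z turn 0.18
t: 11.65
tool_pos: [0.5204, 0.0993, 0.0265]
tool_rot: [-3.106, 0.467, 0.006]
contact_force: [-8.8, 1.8, 13.4]
opening: 0.0293
t 11.65 pos [0.5204 0.0993 0.0265] yaw -17.12 tilt [-0.0035  0.0013 -1.    ] F [-8.8  1.8 13.4] M [ 0.31  1.12 -0.11] open 0.0293
tool shift to goal [-0.0016  0.0004  0.    ] tool z turn 0.18
```

```bash
python3 -m creep '[[0,0.001,0,0,0,0,0],[0,0.001,0,0,0,0,0],[0,0,0,0,0,0,0],[0,0,0,0,0,0,0]]'; python3 st.py .5188 .0994 -17.3;  python3 -m creep '[[0,0.001,0,0,0,0,0],[0,0.001,0,0,0,0,0],[0,0,0,0,0,0,0],[0,0,0,0,0,0,0]]'; python3 st.py .5188 .0994 -17.3
```

```text
t: 12.05
tool_pos: [0.5219, 0.099, 0.0264]
tool_rot: [-3.106, 0.467, 0.008]
contact_force: [-10.6, 1.9, 14.0]
opening: 0.0293
t 12.05 pos [0.5219 0.099  0.0264] yaw -17.12 tilt [-0.0046  0.0017 -1.    ] F [-10.6   1.9  14. ] M [ 0.45  1.33 -0.05] open 0.0293
tool shift to goal [-0.0031  0.0005  0.    ] tool z turn 0.18
t: 12.45
tool_pos: [0.5229, 0.0987, 0.0264]
tool_rot: [-3.105, 0.467, 0.011]
contact_force: [-14.7, 3.7, 17.5]
opening: 0.0297
t 12.45 pos [0.5229 0.0987 0.0264] yaw -17.12 tilt [-0.0069  0.0022 -1.    ] F [-14.7   3.7  17.5] M [ 0.63  1.71 -0.12] open 0.0297
tool shift to goal [-0.0042  0.0005  0.    ] tool z turn 0.18
```

```bash
python3 -m creep '[[0,0.0005,0,-0.0003,0,0.2,0],[0,0.0005,0,-0.0002,0,0.2,0],[0,0,0,0,0,0,0],[0,0,0,0,0,0,0]]'; python3 st.py .5188 .0994 -17.3;  python3 -m creep '[[0,0.001,0,0,0,0.1,0],[0,0.001,0,0,0,0.1,0],[0,0,0,0,0,0,0],[0,0,0,0,0,0,0]]'; python3 st.py .5188 .0994 -17.3
python3 - <<'E'
from h import *
s=get_image("scene");np.save("s5.npy",s);save(s,"s5",(270,180,360,266),7)
E
```

```text
t: 12.85
tool_pos: [0.523, 0.0986, 0.0264]
tool_rot: [-3.106, 0.468, 0.004]
contact_force: [-15.8, 4.7, 16.3]
opening: 0.0295
t 12.85 pos [0.523  0.0986 0.0264] yaw -17.13 tilt [-2.3e-03  7.0e-04 -1.0e+00] F [-15.8   4.7  16.3] M [ 0.81  2.19 -0.06] open 0.0295
tool shift to goal [-0.0043  0.0005  0.    ] tool z turn 0.17
t: 13.25
tool_pos: [0.5231, 0.0986, 0.0264]
tool_rot: [-3.106, 0.468, 0.006]
contact_force: [-22.9, 6.3, 23.5]
opening: 0.0295
t 13.25 pos [0.5231 0.0986 0.0264] yaw -17.14 tilt [-3.9e-03  7.0e-04 -1.0e+00] F [-22.9   6.3  23.5] M [ 1.13  3.17 -0.15] open 0.0295
tool shift to goal [-0.0044  0.0005  0.    ] tool z turn 0.16
```

View pics/s5.png

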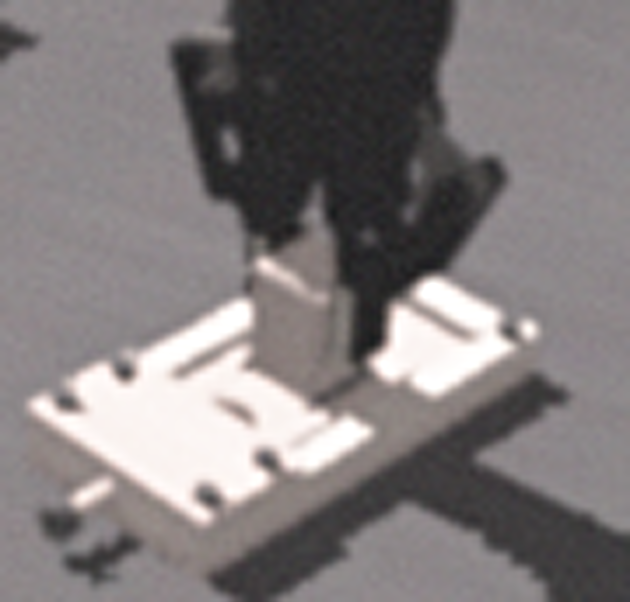

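The rod nut has moved outward from (78,512) to (58,522), about 8 mm. The last 2 mm commanded moved the tab only 0.1 mm and raised the force to 24 N, so it is home against the stop. I'll ease the vertical load and the tilt slightly, and hold to check stability.

```bash
python3 -m creep '[[0,0,0,-0.0005,0,0.2,0],[0,0,0,0,0,0,0],[0,0,0,0,0,0,0],[0,0,0,0,0,0,0],[0,0,0,0,0,0,0]]'; python3 st.py .5188 .0994 -17.3;  python3 -m creep '[[0,0,0,0,0,0,0],[0,0,0,0,0,0,0],[0,0,0,0,0,0,0],[0,0,0,0,0,0,0],[0,0,0,0,0,0,0],[0,0,0,0,0,0,0],[0,0,0,0,0,0,0],[0,0,0,0,0,0,0]]'; python3 st.py .5188 .0994 -17.3
```

```text
t: 13.8
tool_pos: [0.5232, 0.0986, 0.0264]
tool_rot: [3.106, -0.468, -0.0]
contact_force: [-19.6, 6.8, 20.3]
opening: 0.0295
t 13.8 pos [0.5232 0.0986 0.0264] yaw -17.13 tilt [-2.e-04 -3.e-04 -1.e+00] F [-19.6   6.8  20.3] M [ 1.09  3.   -0.11] open 0.0295
tool shift to goal [-0.0044  0.0005  0.    ] tool z turn 0.17
t: 14.6
tool_pos: [0.5232, 0.0986, 0.0264]
tool_rot: [3.106, -0.468, -0.0]
contact_force: [-19.8, 6.0, 19.6]
opening: 0.0298
t 14.6 pos [0.5232 0.0986 0.0264] yaw -17.14 tilt [-2.e-04 -3.e-04 -1.e+00] F [-19.8   6.   19.6] M [ 1.13  3.05 -0.14] open 0.0298
tool shift to goal [-0.0044  0.0005  0.    ] tool z turn 0.16
```

Steady, with zero tilt and about 21 N pressing it home. Handing in.

```bash
python3 -c "
from station import finish_job
print(finish_job())"
```

```text
the job is handed in; nothing more can be done
None
```

The weld tab is home under the lip, and the job was handed in at about 14.6 s with the gripper still holding the stub and pressing. I picked up the bare-steel tab by its stub, not either red look-alike. I laid it flat in the open part of the pocket with the hole end towards the lip, then slid it in against the plunger to the stop.

**Last checks**
- **Home:** the last 2 mm commanded moved the tab only 0.1 mm while the push rose to about 24 N. The plunger rod had moved out by roughly 8 mm in the picture.
- **Hold:** over the last 0.8 s the pose did not change. Tool tilt was about 0.02°, the push about 21 N, the downward load about 20 N, and the grip was set to 60 N.
- **Other things on the table:** the planned path kept clear of them, but I took no final picture of the whole table.

**What disagreed**
- **Jig position:** the two cameras put the jig about 5 mm apart sideways. On the way down, one rail's bevel touched the tab with about 4 N, so I shifted 1.5 mm and it then went in freely.
- **Tab angle:** my hand-picked tab corners in the scene view read its yaw 1.5–2.5° off the tool's. I took that as picking error, because the tab entered and slid in the pocket with almost no side force.

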